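Stack the desktop hi-fi set and nip it in the bar clamp

TASK

Build up the hi-fi set in the bar clamp: set the amplifier case squarely on the power-supply case that stands between the clamp's jaws, then the control case with the dial squarely on top, fronts all the same way, each lowered gently and not dropped. Then close the clamp by pumping its trigger, without pushing the jaw along by hand, until it nips all three cases snugly against the fixed jaw, the rubber pad pressed in a little but not squashed. Finish while holding: keep handle and trigger squeezed together in the gripper, and leave the other things on the counter alone.

Things in the scene. Friction and masses are not known exactly. Their poses are not given: they have to be found in the camera images.
- clamp: one-hand ratchet bar clamp lying flat, dark body (y -155 to -78 mm, 65 high) screwed to a 12 mm plywood board (x -40 to 130, y -205 to 195); fixed. Origin on the counter under the bar; own x from the handle side to the jaws' reach, y along the toothed steel bar towards the moving jaw. Bar at x 0, teeth 40 mm high. Fixed jaw's cork face at y -45 (x 45 to 105, 14 to 98 high)
- handle: dark ribbed handle of the clamp, fixed; same origin and axes as clamp: a straight bar at x -117 to -33, y -150 (back face) to -130 (face towards the trigger), 19 to 47 mm above the counter; beyond x -40 only the counter lies below it. Good place to grip: x -70, pinching along y
- trigger_blade: red trigger beside the handle on its +y side, 16 mm thick, 21 to 45 mm high, reaching to clamp x -103; origin on its upright pivot at clamp x 25, y -108. Home, it lies along the handle: 36 mm over both (y -150 to -114); sprung out, its outer face at x -70 is about 57 mm from the handle's back. Finger force 2 to 4 N, up to 10 N more when the jaw bears
- trigger (a joint): trigger angle, rad: 0 sprung fully out, 0.225 squeezed home at its (slightly springy) stop. A full squeeze draws the bar about 6.5 mm; the ratchet's 5 mm teeth keep 5 mm of it when the trigger springs out again. To pump: squeeze home, let it spring out fully, repeat. The ratchet lets the jaw only close
- bar (a joint): how far the bar and its moving jaw have been drawn in, m: 0 fully open (jaw facing at clamp y +71 mm); grows as the jaw closes towards the fixed jaw (-y); at most 0.050
- jaw: moving jaw at the bar's +y end, dark, an arm 26 mm thick reaching over to clamp x 114, its top 48 mm high; not to be pushed by hand. Origin: that of the bar, 33 mm above the clamp's origin when the bar is at 0
- caul: upright plywood-and-cork facing of the moving jaw, 60 mm (x 45 to 105) by 11 mm, 14 to 98 mm high, riding on the jaw's black rubber pad; its cork face, towards the cases, lies at own y +71 mm; same origin and axes as jaw, shifted by the pad's yield
- pad (a joint): how far the soft rubber pad between jaw and facing is pressed in, m: 0 free, about 4 N per mm. Under 0.001 the column is only being slid along; 0.001 to 0.007 is a proper nip, above 0.007 the pad is being squashed
- supply: power-supply case, closed black box 62 (x) x 80 (y) x 32 mm high, 0.3 kg, loose, standing on the board around clamp x 75, a few mm off the fixed jaw's face, against which the closing jaw slides the column; origin at the centre of its underside, front faces its own -x (towards the bar and handle)
- amp: amplifier case, closed dark grey box 62 (x) x 80 (y) x 32 mm high with two red stripes on its lid and red and gold sockets at the back, about 0.25 kg; origin at the centre of its underside, front faces its own -x (starts roughly, within 0.5 rad, facing the robot)
- control: control case, closed silver box 62 (x) x 80 (y) x 32 mm high with a black dial (36 mm across, 8 mm high) in the middle of its lid, about 0.25 kg; origin at the centre of its underside, front faces its own -x (starts roughly, within 0.5 rad, facing the robot)
- amp_front (a point): centre of the amplifier case's front face (own x -31 mm, 16 mm above its underside)
- control_front (a point): centre of the control case's front face (own x -31 mm, 16 mm above its underside)
- plug: bystander: chunky black mains plug standing upright, 52 mm across, 80 mm high with its pins
- driver: bystander: screwdriver with orange handle, 190 mm, lying
- remote: bystander: dark remote control 150 x 42 x 16 mm
- foot_a: bystander: aluminium equipment foot, 44 mm across, 26 mm high
- foot_b: bystander: a second such foot
- cleaner: bystander: small white bottle with red cap, 42 mm across, 115 mm high
There are look-alikes about, which are no part of the job. Leave any pink look-alike of the amp alone.

How it is judged:
On the way, in this order (a step that is already met when the one before it is completed fails the run):
1. the amplifier case sits squarely on the power supply and is let go (x of amp in the frame of supply between -0.006 and 0.006 m and y of amp in the frame of supply between -0.006 and 0.006 m and z of amp in the frame of supply between 0.029 and 0.034 m and angle between the x axis of amp and the x axis of supply, either way round below 0.1 rad and angle between amp's own z axis and vertical below 0.04 rad and x of amp_front in the frame of supply below -0.02 m and contact force between the fingers and amp below 0.3 N and linear speed of amp below 0.03 m/s), for 0.1 s.
2. the control case sits squarely on the amplifier case and is let go (x of amp in the frame of supply between -0.006 and 0.006 m and y of amp in the frame of supply between -0.006 and 0.006 m and z of amp in the frame of supply between 0.029 and 0.034 m and angle between the x axis of amp and the x axis of supply, either way round below 0.1 rad and angle between each of amp, control's own z axis and vertical below 0.04 rad and x of amp_front in the frame of supply below -0.02 m and x of control in the frame of amp between -0.006 and 0.006 m and y of control in the frame of amp between -0.006 and 0.006 m and z of control in the frame of amp between 0.029 and 0.034 m and angle between the x axis of control and the x axis of amp, either way round below 0.1 rad and x of control_front in the frame of amp below -0.02 m and contact force between the fingers and control below 0.3 N and linear speed of control below 0.03 m/s), for 0.1 s.
3. the gripper squeezes the trigger with the column standing (value of joint trigger above 0.1 rad and contact force between the fingers and trigger_blade above 1 N and x of control in the frame of amp between -0.006 and 0.006 m and y of control in the frame of amp between -0.006 and 0.006 m and z of control in the frame of amp between 0.029 and 0.034 m and angle between the x axis of control and the x axis of amp, either way round below 0.1 rad and angle between control's own z axis and vertical below 0.04 rad and x of control_front in the frame of amp below -0.02 m), for 0.05 s.
At the end, for the whole second after the job is handed in: Each case within 6 mm and 0.06 rad of the one below, fronts alike, at rest; all within 2 mm of the fixed face, supply within 10 mm of x 75; the moving facing closed on them (1.5 mm), over 2 N; pad 1 to 7 mm; trigger held over 0.1 rad, gripper on trigger and handle with over 2 N each (value of joint pad between 0.001 and 0.007 m and value of joint trigger above 0.1 rad and contact force between the fingers and trigger_blade above 2 N and contact force between the fingers and handle above 2 N and (contact force between caul and supply above 2 N or contact force between caul and amp above 2 N or contact force between caul and control above 2 N) and y of caul in the frame of clamp below -0.0345 m and y of amp in the frame of clamp between -0.007 and -0.003 m and y of control in the frame of clamp between -0.007 and -0.003 m and linear speed of each of supply, amp, control below 0.02 m/s and angle between supply's own z axis and vertical below 0.03 rad and angle between the x axis of supply and the x axis of clamp, either way round below 0.06 rad and y of supply in the frame of clamp between -0.007 and -0.003 m and z of supply in the frame of clamp below 0.016 m and x of supply in the frame of clamp between 0.065 and 0.085 m and x of amp in the frame of supply between -0.006 and 0.006 m and y of amp in the frame of supply between -0.006 and 0.006 m and z of amp in the frame of supply between 0.029 and 0.034 m and angle between the x axis of amp and the x axis of supply, either way round below 0.06 rad and angle between each of amp, control's own z axis and vertical below 0.04 rad and x of amp_front in the frame of supply below -0.02 m and x of control in the frame of amp between -0.006 and 0.006 m and y of control in the frame of amp between -0.006 and 0.006 m and z of control in the frame of amp between 0.029 and 0.034 m and angle between the x axis of control and the x axis of amp, either way round below 0.06 rad and x of control_front in the frame of amp below -0.02 m); the arm keeps its last pose, push and grip.
It fails at once if the rubber pad is squashed (pressed in more than 7.5 mm) (value of joint pad above 0.0075 m).
It fails at once if the robot pushes the moving jaw or its facing by hand (more than 6 N) (contact force between any of the fingers, the arm and jaw above 6 N).
It fails at once if a case is dropped (falls free faster than 0.5 m/s) ((linear speed of amp above 0.5 m/s and contact force between the fingers and amp below 0.1 N) or (linear speed of control above 0.5 m/s and contact force between the fingers and control below 0.1 N)).
It fails at once if a bystander is moved more than 30 mm (distance of any of plug, driver, remote, foot_a, foot_b, cleaner from where it was at the start of the episode above 0.03 m).
It also fails if it takes over 72 s, if anything falls off the work surface, if the arm or the gripper's body presses on something with over 40 N, if the wrist force passes 120 N, or if a joint passes its speed limit or range.

ROBOT

A 7-joint arm with a two-finger parallel gripper is mounted at the origin on the work surface. World frame = base frame: x ahead of the robot, y to its left, z up, the work surface at z = 0. Lengths are in m, angles in rad, forces in N, time in s.
With the tool pointing down it reaches from about 0.4 to 0.9 m from the base axis. Payload 5.5 kg.
Tool frame: the origin (TCP) lies at the very end of the fingers, on their centre line; the grasp point (between the pads) lies 19 mm behind it; z points along the fingers, y is the line along which they close (so a half turn about z gives the same grasp; the last joint's range is limited). The gripper opens to 92 mm and grips with 3 to 60 N. Pads are 19 mm wide; open, the fingers measure 130 mm over their backs; the gripper's body (75 mm by 190 mm) begins 47 mm behind the grasp point.
Start: joints at [1.489, 0.501, -0.427, 1.55, 0.221, 1.138, -0.21], TCP at [0.22, -0.612, 0.227] pointing down, gripper open.
Joint ranges: [-2.88, 2.88], [-0.31, 2.03], [-1.54, 1.56], [0.2, 2.42], [-1.41, 4.55], [0.19, 2.02], [-2.57, 2.57]. Speed limits (rad/s): [2.57, 2.57, 3.14, 3.14, 3.14, 3.14, 3.14].

INTERFACE

Orientations are given as a unit quaternion [w, x, y, z].
In Python, from station import arm, eyes, models gives the robot as it stands.
- The arm moves only by the tool drive_tool, never from a script. Its argument "targets" is a list of rows, each an object with "offset": the shift along the tool's x, y, z each as a share of 0.4 m, from -1 to 1, a list of three; "spin": the turn about the tool's z as a share of 360 degrees, from -1 to 1; "gripper": the finger opening in mm, from 0 to 91.8. A call has 1 to 5 rows; each row is the pose to reach, as a shift and turn from the pose commanded when the call began, along the tool's axes at that moment, turning the shorter way round; what a row does not reach only later rows make up. A row lasts 1/10 s, in which the tool goes at most 50 mm and 8.59 degrees, less where a joint would pass 70% of its speed; a pose out of reach is approached as far as the arm can. A call with a number of a shift or a turn outside -1 to 1 is refused whole. A call with a gripper value outside its range is refused whole. The fingers move at their own pace and stop on an object; "squeeze" is the grip in N (left out, the last holds). Time passes only in rows, so rows that repeat a pose let the fingers close. It gives the time, the measured TCP pose, the force, the opening and the grip force at its end, in the units of the state.
- arm.observe(): the state, without advancing time (a new reading comes with each control period).
- eyes.get_image(name): name is "side" or "top"; returns a dict with "pixels" (400x640x3 uint8, blue, green, red), "depth" (400x640 float32, m along the optical axis (not along the pixel's ray), 0 where there is no reading), "fx", "fy", "cx", "cy" (pixels), "T" (4x4, takes a point from camera to world coordinates). Camera axes: x right, y up, looking along -z (the intrinsics and any distortion apply to the point x, -y, -z); pixel columns grow to the right and rows downward; lengths in m; the calibration is good to about 2 mm. A picture is of the moment at which its call begins.
- arm.sign_off(): hands the job in; it is judged then, once.
Trained networks look in the newest picture that a camera, given by its name, has taken for a name from the list of things; names that differ only in an ending like _2 or _b are one class to them, and where a whole thing is asked for, a point or a joint stands for the part that bears it (a point fixed in the world has none). Each returns a list of dicts, best first, with "p" (0 to 1); they miss things now and then, are a little off and sometimes report something else, mostly with a low value. They report only what shows in the picture. A call takes as long as a camera call. They do not tell look-alikes from the thing itself.
- models.look_for(camera, target): "uv" ([column, row] in pixels, amid what is visible of it).
- models.mark_of(camera, target): "uv" ([column, row] in pixels: a listed point, or the origin of a listed thing).
The state is a dict: "clock": time; "joint_positions": joint angles; "qvel": joint speeds; "tau": joint torques, N m; "tool_pos": TCP position; "ee_rot": TCP orientation; "force": force on the tool from outside, world axes, zero at the start; "wrist_torque": the same for the moment, N m; "gripper_width": finger opening in m; "grasp_force": force on a finger pad.
Only numpy, scipy, OpenCV 4.12 (cv2) and the standard library are available. Lean on these libraries where they do the work, as an engineer would, in place of code of your own. Each camera call takes 0.05 s, during which the arm holds its last target. There are 200 camera calls.

## Working session

There is one attempt and no reset: what is moved stays moved. The work goes in short steps, Python scripts to look and compute and a tool call to move; the robot and the scene stay as the last step left them, time stands still between calls to the robot, and variables do not carry over. Pictures are saved under pics/ and viewed, at most 10 in all, crops included, and the job is handed in when it is done.

Besides the shell and the picture viewer there is one more tool, called after ">>>" by a JSON object that holds its "op" and its "data", one argument or row to a line. drive_tool: Moves the arm, as the interface text tells. Its arguments: {"type":"object","properties":{"targets":{"type":"array","items":{"type":"object","properties":{"offset":{"type":"array","items":{"type":"number","minimum":-1,"maximum":1}},"spin":{"type":"number","minimum":-1,"maximum":1},"gripper":{"type":"number"}}}},"squeeze":{"type":"number"}},"required":["targets"]}

```bash
mkdir -p pics; ls
cat > h.py <<'E'
import numpy as np, cv2
from station import arm, eyes, models
def world(im,u,v,d=None):
    if d is None:
        p=im['depth'][int(v)-2:int(v)+3,int(u)-2:int(u)+3]; d=np.median(p[p>0])
    x=(u-im['cx'])/im['fx']*d; y=(v-im['cy'])/im['fy']*d
    return (im['T']@np.array([x,-y,-d,1]))[:3]
def cloud(im):
    v,u=np.mgrid[0:400,0:640]; d=im['depth']
    P=np.stack([(u-im['cx'])/im['fx']*d,-(v-im['cy'])/im['fy']*d,-d,np.ones_like(d)],-1)
    return (P@im['T'].T)[...,:3]
E
python3 - <<'E'
from h import *
s=arm.observe(); print({k:np.round(v,3) for k,v in s.items()})
for c in ['top','side']:
    im=eyes.get_image(c); cv2.imwrite(f'pics/{c}0.png',im['pixels']); np.savez(f'{c}0.npz',**im)
    print(c,{k:v for k,v in im.items() if k not in('pixels','depth')})
    for t in ['clamp','handle','trigger_blade','jaw','caul','supply','amp','control','amp_front','control_front','plug','driver','remote','foot_a','cleaner']:
        print(t,[(np.round(r['uv']).tolist(),round(r['p'],2),np.round(world(im,*r['uv']),3).tolist()) for r in models.look_for(c,t)[:3]])
E
```

```text
pics
{'clock': np.float64(0.0), 'joint_positions': array([ 1.489,  0.502, -0.427,  1.551,  0.221,  1.138, -0.21 ]), 'qvel': array([-0.002,  0.001,  0.001, -0.001,  0.001,  0.001, -0.001]), 'tau': array([ 0.0000e+00, -5.6659e+01, -5.8160e+00, -2.7911e+01, -6.9000e-02,
        3.1000e-02,  0.0000e+00]), 'tool_pos': array([ 0.219, -0.611,  0.226]), 'ee_rot': array([-0.001,  0.985,  0.172, -0.   ]), 'force': array([ 0.43 , -0.138, -0.507]), 'wrist_torque': array([ 0.006,  0.012, -0.024]), 'grasp_force': np.float64(0.0), 'gripper_width': np.float64(0.092)}
top {'fx': 381.6334098448001, 'fy': 381.6334098448001, 'cx': 318.0184916566195, 'cy': 195.33079516139492, 'T': array([[ 0.00626385,  0.99341486, -0.11440142,  0.36962405],
       [-0.99983105,  0.00819887,  0.01645162,  0.02315514],
       [ 0.01728125,  0.11427904,  0.99329837,  1.17262274],
       [ 0.        ,  0.        ,  0.        ,  1.        ]])}
clamp [([310.0, 171.0], 0.93, [0.577, 0.03, 0.012]), ([266.0, 259.0], 0.45, [0.314, 0.154, 0.063])]
handle [([349.0, 203.0], 0.62, [0.482, -0.091, 0.001])]
trigger_blade [([338.0, 202.0
[... 1844 characters left out ...]
484, 0.358, 0.033])]
amp_front [([394.0, 162.0], 0.78, [0.376, -0.391, 0.029]), ([358.0, 164.0], 0.57, [0.492, -0.338, 0.028])]
control_front [([280.0, 293.0], 0.84, [0.49, 0.364, 0.03])]
plug [([367.0, 259.0], 0.58, [0.324, 0.186, 0.039])]
driver [([404.0, 203.0], 0.82, [0.294, -0.155, 0.012]), ([367.0, 259.0], 0.42, [0.326, 0.184, 0.038]), ([359.0, 167.0], 0.25, [0.484, -0.315, 0.028])]
remote [([230.0, 350.0], 0.77, [0.528, 0.542, 0.016])]
foot_a [([354.0, 242.0], 0.79, [0.382, 0.103, 0.022]), ([308.0, 165.0], 0.6, [0.664, -0.294, 0.017])]
cleaner [([367.0, 142.0], 0.63, [0.494, -0.468, 0.053]), ([406.0, 202.0], 0.52, [0.288, -0.154, 0.018]), ([339.0, 203.0], 0.2, [0.476, -0.057, 0.035])]
```

Run:
```python
import cv2
a=cv2.imread('pics/top0.png')
cv2.imwrite('pics/crop_amp.png',cv2.resize(a[110:290,180:500],None,fx=2.5,fy=2.5,interpolation=cv2.INTER_CUBIC))
```

```text
(no output)
```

View pics/top0.png

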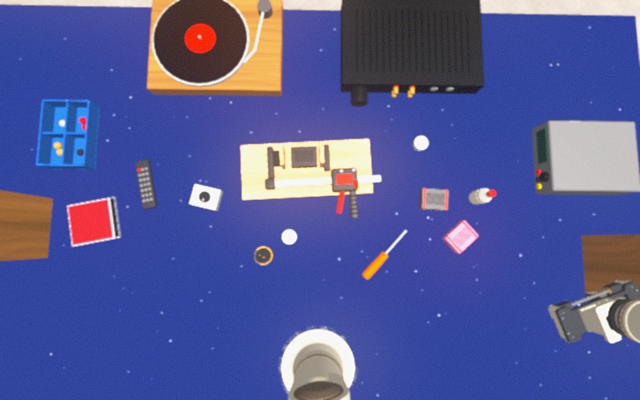

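View pics/crop_amp.png

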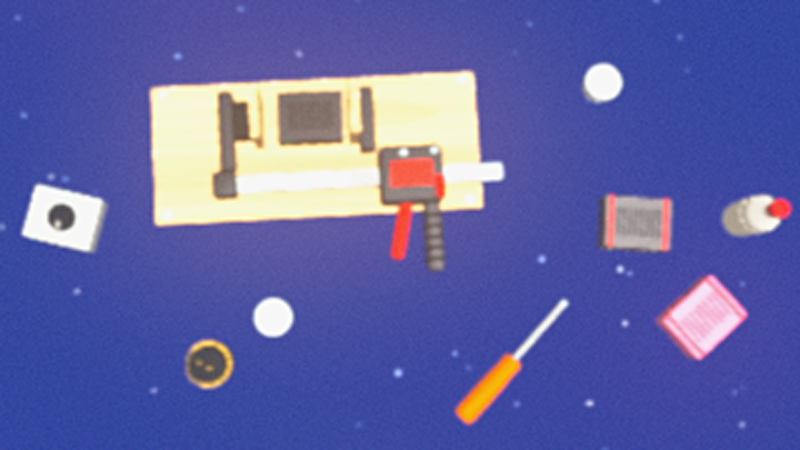

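Two amp candidates: the grey case at (434,198), with two red stripes on a dark grey lid, and the pink case at (461,237). The crop confirms the grey one fits the description, so the pink look-alike stays alone. The control is the white box with the dial at (205,197). The supply is at (303,157), between the jaws.

```bash
cat >> h.py <<'E'
def lid(P,c,z0,z1,r=0.06):
    m=(np.hypot(P[...,0]-c[0],P[...,1]-c[1])<r)&(P[...,2]>z0)&(P[...,2]<z1)
    n,l,st,ce=cv2.connectedComponentsWithStats(m.astype(np.uint8))
    k=1+np.argmax(st[1:,4]); q=P[l==k]
    (cx,cy),(w,h),a=cv2.minAreaRect((q[:,:2]*1000).astype(np.float32))
    box=cv2.boxPoints(((cx,cy),(w,h),a)); e=box[1]-box[0]; f=box[2]-box[1]
    lg=e if np.hypot(*e)>np.hypot(*f) else f   # long side = own y
    yaw=np.degrees(np.arctan2(lg[1],lg[0]))-90
    yaw=(yaw+90)%180-90
    return dict(n=len(q),c=np.round([cx,cy],1).tolist(),mean=np.round(q.mean(0)*1000,1).tolist(),size=np.round(sorted([w,h]),1).tolist(),yaw=round(yaw,1))
E
python3 - <<'E'
from h import *
for c in ['top','side']:
    im=dict(np.load(f'{c}0.npz')); P=cloud(im)
    print(c)
    print('amp',lid(P,(.495,-.345),.026,.038))
    print('ctl',lid(P,(.49,.345),.026,.046))
    print('sup',lid(P,(.612,.048),.038,.050,.055))
    print('board',lid(P,(.58,.04),.007,.016,.25))
    print('caul',lid(P,(.613,.109),.090,.105,.05))
    print('fix',lid(P,(.613,-.0),.090,.105,.06))
    print('foot/handle',lid(P,(.482,-.095),.036,.055,.05))
E
```

```text
top
amp {'n': 547, 'c': [493.0, -350.2], 'mean': [492.9, -349.5, 31.8], 'size': [62.5, 81.8], 'yaw': np.float32(-3.6)}
ctl {'n': 557, 'c': [494.1, 342.5], 'mean': [493.6, 341.3, 34.2], 'size': [61.9, 81.5], 'yaw': np.float32(-12.7)}
sup {'n': 540, 'c': [618.4, 47.5], 'mean': [617.7, 47.2, 44.1], 'size': [63.0, 79.7], 'yaw': np.float32(2.6)}
board {'n': 2029, 'c': [615.9, -9.1], 'mean': [614.7, -32.0, 12.1], 'size': [117.1, 298.5], 'yaw': np.float32(3.8)}
caul {'n': 84, 'c': [611.4, 110.3], 'mean': [611.1, 109.9, 98.5], 'size': [11.0, 60.0], 'yaw': np.float32(-85.7)}
fix {'n': 91, 'c': [618.9, -4.0], 'mean': [618.2, -4.0, 98.0], 'size': [11.8, 60.0], 'yaw': np.float32(-86.5)}
foot/handle {'n': 349, 'c': [481.1, -82.2], 'mean': [481.8, -87.1, 46.2], 'size': [61.4, 97.5], 'yaw': np.float32(-88.4)}
side
amp {'n': 207, 'c': [494.0, -349.0], 'mean': [493.0, -344.9, 30.6], 'size': [65.8, 92.6], 'yaw': np.float32(-4.6)}
ctl {'n': 639, 'c': [494.0, 343.8], 'mean': [491.9, 348.3, 32.3], 'size': [64.6, 84.3], 'yaw': np.float32(-14.0)}
sup {'n': 191, 'c': [618.2, 43.3], 'mean': [608.1, 26.8, 43.1], 'size': [64.5, 91.4], 'yaw': np.float32(2.6)}
board {'n': 1858, 'c': [582.3, 85.0], 'mean': [560.8, 156.4, 10.8], 'size': [170.1, 316.7], 'yaw': np.float32(3.3)}
caul {'n': 88, 'c': [611.4, 111.6], 'mean': [610.5, 112.6, 95.2], 'size': [15.3, 61.1], 'yaw': np.float32(-86.9)}
fix {'n': 75, 'c': [618.5, -0.8], 'mean': [617.7, -1.0, 95.0], 'size': [17.0, 58.8], 'yaw': np.float32(-88.1)}
foot/handle {'n': 265, 'c': [482.4, -81.6], 'mean': [482.8, -83.4, 44.0], 'size': [64.8, 98.7], 'yaw': np.float32(89.2)}
```

Run:
```python
import cv2
a=cv2.imread('pics/side0.png')
cv2.imwrite('pics/crop_side.png',cv2.resize(a[120:320,240:440],None,fx=3,fy=3,interpolation=cv2.INTER_CUBIC))
```

```text
(no output)
```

View pics/crop_side.png

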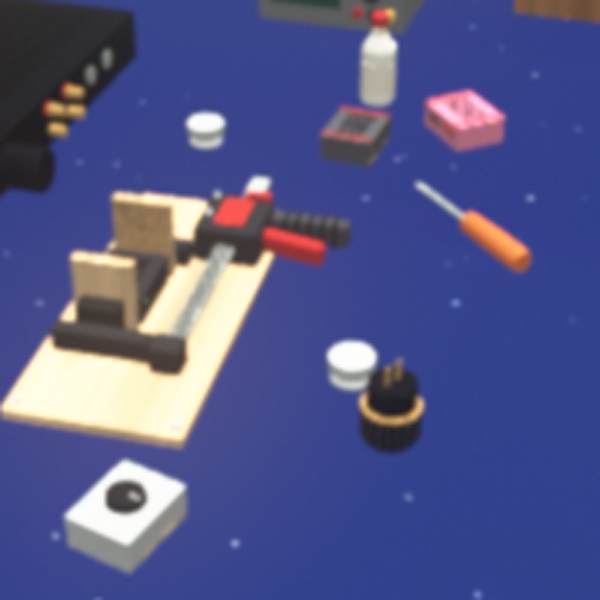

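The side view agrees: moving jaw and caul nearest the camera, fixed facing behind, supply between them, grey amp at (357,165), silver control at (283,291). The top depth gives a clean clamp yaw of 3.75° and origin at about (541, 41) mm.

```bash
cat >> h.py <<'E'
from scipy.spatial.transform import Rotation as R
def rot(): 
    q=arm.observe()['ee_rot']; return R.from_quat([*q[1:],q[0]])
def go(x,y,z,psi,s=None):
    """world mm, psi deg = heading of tool x; prints offset, spin shares"""
    s=arm.observe(); r=rot(); p=s['tool_pos']
    M=r.as_matrix(); cur=np.degrees(np.arctan2(M[1,0],M[0,0]))
    o=M.T@(np.array([x,y,z])/1000-p)/0.4
    d=(psi-cur+180)%360-180
    print('clock',round(float(s['clock']),2),'tcp',np.round(p*1000,1).tolist(),'psi',round(cur,1),'tilt',round(np.degrees(np.arccos(-M[2,2])),2),'w',round(float(s['gripper_width'])*1000,1),'grip',round(float(s['grasp_force']),1),'F',np.round(s['force'],1).tolist())
    print('offset',np.round(o,4).tolist(),'spin',round(-d/360,4))
E
python3 -c "
from h import *
go(493,-349.5,130,86.2)"
```

```text
clock 1.6 tcp [219.7, -611.7, 226.7] psi 19.8 tilt 0.0 w 91.9 grip 0.0 F [0.1, -0.6, -0.2]
offset [0.8646, -0.386, 0.2418] spin -0.1846
```

>>> {"op": "drive_tool", "data": {
  "targets": [
    {"offset": [0.8646, -0.386, 0.2418], "spin": -0.1846, "gripper": 91},
    {"offset": [0.8646, -0.386, 0.2418], "spin": -0.1846, "gripper": 91},
    {"offset": [0.8646, -0.386, 0.2418], "spin": -0.1846, "gripper": 91},
    {"offset": [0.8646, -0.386, 0.2418], "spin": -0.1846, "gripper": 91},
    {"offset": [0.8646, -0.386, 0.2418], "spin": -0.1846, "gripper": 91}
  ]
}}

```text
clock: 2.1
tool_pos: [0.3957, -0.4428, 0.1648]
ee_rot: [0.0, 0.852, 0.523, 0.0]
force: [0.1, 0.0, 0.7]
gripper_width: 0.0912
grasp_force: 0.0
```

```bash
python3 -c "
from h import *
go(493,-349.5,100,86.2)"
```

```text
clock 2.1 tcp [395.7, -442.8, 164.8] psi 63.1 tilt 0.05 w 91.2 grip 0.0 F [0.1, 0.0, 0.7]
offset [0.3183, 0.1111, 0.1619] spin -0.0643
```

>>> {"op": "drive_tool", "data": {
  "targets": [
    {"offset": [0.3183, 0.1111, 0.1619], "spin": -0.0643, "gripper": 91},
    {"offset": [0.3183, 0.1111, 0.1619], "spin": -0.0643, "gripper": 91},
    {"offset": [0.3183, 0.1111, 0.1619], "spin": -0.0643, "gripper": 91},
    {"offset": [0.3183, 0.1111, 0.1619], "spin": -0.0643, "gripper": 91},
    {"offset": [0.3183, 0.1111, 0.1619], "spin": -0.0643, "gripper": 91}
  ]
}}

```text
clock: 2.6
tool_pos: [0.4931, -0.3495, 0.0994]
ee_rot: [-0.001, 0.731, 0.682, 0.0]
force: [0.1, -0.7, -0.3]
gripper_width: 0.0912
grasp_force: 0.0
```

```bash
python3 -c "
from h import *
go(493,-349.5,9,86.0)"
```

```text
clock 2.6 tcp [493.1, -349.5, 99.4] psi 86.0 tilt 0.09 w 91.2 grip 0.0 F [0.1, -0.7, -0.3]
offset [-0.0004, -0.0, 0.2261] spin 0.0001
```

>>> {"op": "drive_tool", "data": {
  "targets": [
    {"offset": [0, 0, 0.1], "gripper": 91},
    {"offset": [0, 0, 0.2], "gripper": 91},
    {"offset": [0, 0, 0.226], "gripper": 91},
    {"offset": [0, 0, 0.226], "gripper": 60},
    {"offset": [0, 0, 0.226], "gripper": 40}
  ],
  "squeeze": 15
}}

```text
invalid input at $.targets[0]: expected keys offset, spin, gripper
```

>>> {"op": "drive_tool", "data": {
  "targets": [
    {"offset": [0, 0, 0], "gripper": 40},
    {"offset": [0, 0, 0], "gripper": 40},
    {"offset": [0, 0, 0], "gripper": 40}
  ]
}}

```text
invalid input at $.targets[0]: expected keys offset, spin, gripper
```

```bash
python3 -c "
from h import *
go(493,-349.5,9,86.0)"
```

```text
clock 2.6 tcp [493.1, -349.5, 99.4] psi 86.0 tilt 0.09 w 91.2 grip 0.0 F [0.1, -0.7, -0.3]
offset [-0.0004, -0.0, 0.2261] spin 0.0001
```

>>> {"op": "drive_tool", "data": {
  "targets": [
    {"offset": [0, 0, 0.1], "spin": 0, "gripper": 91},
    {"offset": [0, 0, 0.2], "spin": 0, "gripper": 91},
    {"offset": [0, 0, 0.226], "spin": 0, "gripper": 91},
    {"offset": [0, 0, 0.226], "spin": 0, "gripper": 60},
    {"offset": [0, 0, 0.226], "spin": 0, "gripper": 50}
  ],
  "squeeze": 15
}}

```text
clock: 3.1
tool_pos: [0.4931, -0.3525, 0.0113]
ee_rot: [0.001, 0.733, 0.681, 0.0]
force: [0.8, 0.0, 0.0]
gripper_width: 0.0794
grasp_force: 0.0
```

>>> {"op": "drive_tool", "data": {
  "targets": [
    {"offset": [0, 0, 0], "spin": 0, "gripper": 50},
    {"offset": [0, 0, 0], "spin": 0, "gripper": 50},
    {"offset": [0, 0, 0], "spin": 0, "gripper": 50}
  ]
}}

```text
clock: 3.4
tool_pos: [0.4939, -0.3523, 0.0117]
ee_rot: [0.002, 0.732, 0.681, 0.0]
force: [-0.2, -0.0, 7.5]
gripper_width: 0.062
grasp_force: 15.0
```

```bash
python3 -c "
from h import *
go(493,-349.5,9,86.0)"
```

```text
clock 3.4 tcp [493.9, -352.3, 11.7] psi 85.9 tilt 0.22 w 62.0 grip 15.0 F [-0.2, -0.0, 7.5]
offset [0.0068, -0.0027, 0.0067] spin -0.0004
```

>>> {"op": "drive_tool", "data": {
  "targets": [
    {"offset": [0, 0, -0.1], "spin": 0, "gripper": 50},
    {"offset": [0, 0, -0.225], "spin": 0, "gripper": 50},
    {"offset": [0, 0, -0.35], "spin": 0, "gripper": 50},
    {"offset": [0, 0, -0.45], "spin": 0, "gripper": 50},
    {"offset": [0, 0, -0.45], "spin": 0, "gripper": 50}
  ],
  "squeeze": 20
}}

```text
clock: 3.9
tool_pos: [0.496, -0.3527, 0.1964]
ee_rot: [0.005, 0.732, 0.681, 0.001]
force: [1.2, -0.3, -2.7]
gripper_width: 0.0622
grasp_force: 20.0
```

```bash
python3 -c "
from h import *
go(618.4,45.2,200,92.6)"
```

```text
clock 3.9 tcp [496.0, -352.7, 196.4] psi 85.9 tilt 0.62 w 62.2 grip 20.0 F [1.2, -0.3, -2.7]
offset [1.0141, 0.234, -0.0131] spin -0.0187
```

>>> {"op": "drive_tool", "data": {
  "targets": [
    {"offset": [0.11, 0.026, -0.013], "spin": -0.004, "gripper": 50},
    {"offset": [0.23, 0.052, -0.013], "spin": -0.008, "gripper": 50},
    {"offset": [0.35, 0.08, -0.013], "spin": -0.012, "gripper": 50},
    {"offset": [0.47, 0.108, -0.013], "spin": -0.016, "gripper": 50},
    {"offset": [0.59, 0.136, -0.013], "spin": -0.0187, "gripper": 50}
  ]
}}

```text
clock: 4.4
tool_pos: [0.5626, -0.1181, 0.1937]
ee_rot: [-0.001, 0.691, 0.723, -0.001]
force: [1.5, -0.9, -3.8]
gripper_width: 0.0618
grasp_force: 20.0
```

```bash
python3 -c "
from h import *
go(618.4,45.2,180,92.6)"
```

```text
clock 4.4 tcp [562.6, -118.1, 193.7] psi 92.6 tilt 0.12 w 61.8 grip 20.0 F [1.5, -0.9, -3.8]
offset [0.4014, 0.1582, 0.0339] spin 0.0001
```

>>> {"op": "drive_tool", "data": {
  "targets": [
    {"offset": [0.11, 0.043, 0.01], "spin": 0, "gripper": 50},
    {"offset": [0.22, 0.086, 0.02], "spin": 0, "gripper": 50},
    {"offset": [0.32, 0.126, 0.03], "spin": 0, "gripper": 50},
    {"offset": [0.4014, 0.1582, 0.034], "spin": 0, "gripper": 50},
    {"offset": [0.4014, 0.1582, 0.034], "spin": 0, "gripper": 50}
  ]
}}

```text
clock: 4.9
tool_pos: [0.6186, 0.0518, 0.1803]
ee_rot: [-0.002, 0.687, 0.726, 0.001]
force: [0.5, 1.3, -1.5]
gripper_width: 0.0618
grasp_force: 20.0
```

>>> {"op": "drive_tool", "data": {
  "targets": [
    {"offset": [0, 0, 0], "spin": 0, "gripper": 50},
    {"offset": [0, 0, 0], "spin": 0, "gripper": 50}
  ]
}}

```text
clock: 5.1
tool_pos: [0.6187, 0.0418, 0.1801]
ee_rot: [-0.0, 0.691, 0.723, -0.001]
force: [-0.0, 0.7, -3.3]
gripper_width: 0.0618
grasp_force: 20.0
```

Run:
```python
from h import *
go(618.4,45.2,60,92.6)
for c in ['top','side']:
    im=eyes.get_image(c); cv2.imwrite(f'pics/{c}1.png',im['pixels']); P=cloud(im); np.savez(f'{c}1.npz',**im)
    m=(abs(P[...,0]-.618)<.07)&(abs(P[...,1]-.047)<.06)&(P[...,2]>.15)&(P[...,2]<.24)
    q=P[m]*1000; print(c,len(q),q.min(0).round(),q.max(0).round())
    for z in range(155,235,8):
        s=q[(q[:,2]>=z)&(q[:,2]<z+8)]
        if len(s): print(z,len(s),np.percentile(s[:,:2],[1,99],axis=0).round(1).tolist())
im=cv2.imread('pics/side1.png'); cv2.imwrite('pics/s1c.png',cv2.resize(im[100:280,200:400],None,fx=3,fy=3))
```

```text
clock 5.1 tcp [618.7, 41.8, 180.1] psi 92.5 tilt 0.15 w 61.8 grip 20.0 F [-0.0, 0.7, -3.3]
offset [0.0088, 0.0004, 0.3003] spin -0.0002
top 3 [585.  80. 181.] [586.  81. 202.]
179 1 [[585.2, 81.4], [585.2, 81.4]]
195 2 [[584.7, 80.3], [586.0, 80.6]]
side 786 [562.   3. 166.] [668.  90. 239.]
163 25 [[586.6, 21.1], [640.4, 85.6]]
171 69 [[583.5, 44.3], [644.4, 87.5]]
179 65 [[580.8, 49.8], [645.2, 86.7]]
187 91 [[572.3, 37.9], [662.1, 87.7]]
195 335 [[570.8, 4.4], [659.6, 86.8]]
203 46 [[567.5, 29.5], [665.0, 66.3]]
211 49 [[568.1, 31.2], [666.3, 56.7]]
219 50 [[568.1, 32.0], [667.2, 57.9]]
227 43 [[566.7, 33.7], [666.6, 57.0]]
```

View pics/s1c.png

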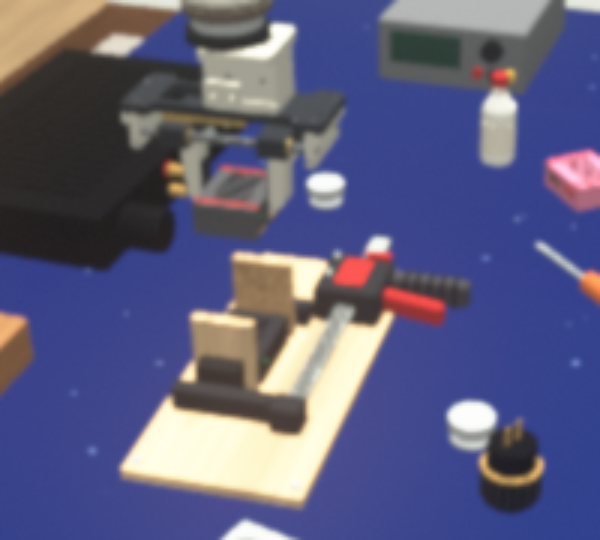

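The amp is held level over the supply, lid up with its red stripes visible. Next I measure its +y face once the arm has settled.

>>> {"op": "drive_tool", "data": {
  "targets": [
    {"offset": [0, 0, 0], "spin": 0, "gripper": 50},
    {"offset": [0, 0, 0], "spin": 0, "gripper": 50},
    {"offset": [0, 0, 0], "spin": 0, "gripper": 50}
  ]
}}

```text
clock: 5.5
tool_pos: [0.6195, 0.0429, 0.1814]
ee_rot: [0.0, 0.691, 0.723, 0.0]
force: [-0.6, 0.1, -2.5]
gripper_width: 0.0617
grasp_force: 20.0
```

Run:
```python
from h import *
def face(P,c,z0,z1):
    m=(abs(P[...,0]-c[0])<.02)&(abs(P[...,1]-c[1])<.06)&(P[...,2]>z0)&(P[...,2]<z1)
    q=P[m]*1000; k=q[:,1]>q[:,1].max()-12; q=q[k]; print(len(q),np.median(q,0).round(1))
face(cloud(dict(np.load('side0.npz'))),(.495,-.345),.008,.026)
go(618.4,45.2,60,92.6)
im=eyes.get_image('side'); P=cloud(im)
go(618.4,45.2,60,92.6)
face(P,(.6184,.045),.175,.193)
m=(abs(P[...,0]-.6184)<.03)&(abs(P[...,1]-.045)<.06)&(P[...,2]>.194)&(P[...,2]<.208)
q=P[m]*1000; print(len(q),q.mean(0),np.percentile(q[:,1],[1,99]))
A=np.c_[q[:,:2]-q[:,:2].mean(0),np.ones(len(q))]; print(np.linalg.lstsq(A,q[:,2],rcond=None)[0])
```

```text
22 [ 489.4 -307.3   15.4]
clock 5.5 tcp [619.5, 42.9, 181.4] psi 92.6 tilt 0.02 w 61.7 grip 20.0 F [-0.6, 0.1, -2.5]
offset [0.0059, -0.0027, 0.3036] spin -0.0001
clock 5.55 tcp [619.5, 43.1, 181.5] psi 92.6 tilt 0.02 w 62.1 grip 20.0 F [0.0, 0.4, -2.7]
offset [0.0055, -0.0027, 0.3036] spin -0.0001
81 [617.6  84.9 183.3]
302 [619.96178119  53.97905521 200.25108541] [ 7.58789234 88.43704841]
[ 5.86696510e-03 -2.15609217e-02  2.00251085e+02]
```

>>> {"op": "drive_tool", "data": {
  "targets": [
    {"offset": [0.009, -0.0027, 0.08], "spin": 0, "gripper": 50},
    {"offset": [0.009, -0.0027, 0.16], "spin": 0, "gripper": 50},
    {"offset": [0.009, -0.0027, 0.23], "spin": 0, "gripper": 50},
    {"offset": [0.009, -0.0027, 0.27], "spin": 0, "gripper": 50},
    {"offset": [0.009, -0.0027, 0.29], "spin": 0, "gripper": 50}
  ]
}}

```text
clock: 6.05
tool_pos: [0.6174, 0.0469, 0.0638]
ee_rot: [-0.001, 0.691, 0.723, -0.001]
force: [0.8, -0.7, -2.7]
gripper_width: 0.0619
grasp_force: 20.0
```

>>> {"op": "drive_tool", "data": {
  "targets": [
    {"offset": [0, 0, 0], "spin": 0, "gripper": 50},
    {"offset": [0, 0, 0], "spin": 0, "gripper": 50},
    {"offset": [0, 0, 0], "spin": 0, "gripper": 50}
  ]
}}

```text
clock: 6.35
tool_pos: [0.6195, 0.0474, 0.0669]
ee_rot: [0.001, 0.691, 0.723, 0.001]
force: [-0.1, 0.5, -1.7]
gripper_width: 0.0618
grasp_force: 20.0
```

Run:
```python
from h import *
go(618.4,46.5,56,92.6)
```

```text
clock 6.35 tcp [619.5, 47.4, 66.9] psi 92.6 tilt 0.15 w 61.8 grip 20.0 F [-0.1, 0.5, -1.7]
offset [-0.0021, -0.0029, 0.0272] spin 0.0
```

>>> {"op": "drive_tool", "data": {
  "targets": [
    {"offset": [-0.002, -0.002, 0.01], "spin": 0, "gripper": 50},
    {"offset": [-0.002, -0.002, 0.016], "spin": 0, "gripper": 50},
    {"offset": [-0.002, -0.002, 0.02], "spin": 0, "gripper": 50},
    {"offset": [-0.002, -0.002, 0.023], "spin": 0, "gripper": 50},
    {"offset": [-0.002, -0.002, 0.025], "spin": 0, "gripper": 50}
  ]
}}

```text
clock: 6.85
tool_pos: [0.6175, 0.0462, 0.0558]
ee_rot: [0.0, 0.691, 0.723, -0.0]
force: [-3.6, -1.7, 7.2]
gripper_width: 0.0616
grasp_force: 20.0
```

>>> {"op": "drive_tool", "data": {
  "targets": [
    {"offset": [0, 0, 0.002], "spin": 0, "gripper": 50},
    {"offset": [0, 0, 0.004], "spin": 0, "gripper": 50},
    {"offset": [0, 0, 0.004], "spin": 0, "gripper": 50}
  ]
}}

```text
clock: 7.15
tool_pos: [0.6173, 0.0463, 0.0556]
ee_rot: [0.0, 0.691, 0.723, -0.001]
force: [-6.9, -1.3, 11.7]
gripper_width: 0.0618
grasp_force: 20.0
```

Run:
```python
from h import *
go(618.4,46.5,56,92.6)
```

```text
clock 7.15 tcp [617.3, 46.3, 55.6] psi 92.6 tilt 0.08 w 61.8 grip 20.0 F [-6.9, -1.3, 11.7]
offset [0.0005, 0.0027, -0.0011] spin 0.0001
```

>>> {"op": "drive_tool", "data": {
  "targets": [
    {"offset": [0, 0, 0], "spin": 0, "gripper": 66},
    {"offset": [0, 0, 0], "spin": 0, "gripper": 80},
    {"offset": [0, 0, 0], "spin": 0, "gripper": 84},
    {"offset": [0, 0, 0], "spin": 0, "gripper": 84},
    {"offset": [0, 0, -0.02], "spin": 0, "gripper": 84}
  ]
}}

```text
clock: 7.65
tool_pos: [0.6166, 0.0461, 0.0608]
ee_rot: [-0.001, 0.691, 0.723, -0.001]
force: [-0.7, -0.2, 0.7]
gripper_width: 0.0836
grasp_force: 0.0
```

>>> {"op": "drive_tool", "data": {
  "targets": [
    {"offset": [0, 0, -0.1], "spin": 0, "gripper": 91},
    {"offset": [0, 0, -0.22], "spin": 0, "gripper": 91},
    {"offset": [0.12, 0, -0.32], "spin": 0, "gripper": 91},
    {"offset": [0.24, 0, -0.35], "spin": 0, "gripper": 91},
    {"offset": [0.36, 0, -0.35], "spin": 0, "gripper": 91}
  ]
}}

```text
clock: 8.15
tool_pos: [0.6133, 0.1826, 0.2052]
ee_rot: [0.002, 0.692, 0.722, 0.002]
force: [1.2, 0.9, -0.1]
gripper_width: 0.0907
grasp_force: 0.0
```

Run:
```python
from h import *
go(494,343,130,77.3)
```

```text
clock 8.15 tcp [613.3, 182.6, 205.2] psi 92.4 tilt 0.34 w 90.7 grip 0.0 F [1.2, 0.9, -0.1]
offset [0.4131, -0.2822, 0.1867] spin 0.042
```

>>> {"op": "drive_tool", "data": {
  "targets": [
    {"offset": [0.1, -0.07, 0.04], "spin": 0.01, "gripper": 91},
    {"offset": [0.2, -0.14, 0.08], "spin": 0.02, "gripper": 91},
    {"offset": [0.3, -0.2, 0.12], "spin": 0.03, "gripper": 91},
    {"offset": [0.38, -0.26, 0.16], "spin": 0.042, "gripper": 91},
    {"offset": [0.413, -0.282, 0.187], "spin": 0.042, "gripper": 91}
  ]
}}

```text
clock: 8.65
tool_pos: [0.4863, 0.3464, 0.1264]
ee_rot: [-0.001, 0.778, 0.628, 0.0]
force: [0.1, -0.2, 0.5]
gripper_width: 0.0906
grasp_force: 0.0
```

>>> {"op": "drive_tool", "data": {
  "targets": [
    {"offset": [0, 0, 0], "spin": 0, "gripper": 91},
    {"offset": [0, 0, 0], "spin": 0, "gripper": 91}
  ]
}}

```text
clock: 8.85
tool_pos: [0.4916, 0.3412, 0.1268]
ee_rot: [0.0, 0.78, 0.626, 0.0]
force: [0.7, -0.3, 0.2]
gripper_width: 0.091
grasp_force: 0.0
```

Run:
```python
from h import *
for c in ['top','side']:
    im=eyes.get_image(c); np.savez(f'{c}2.npz',**im); P=cloud(im); cv2.imwrite(f'pics/{c}2.png',im['pixels'])
    print(c,'amp',lid(P,(.618,.047),.070,.082,.055))
    print('caul',lid(P,(.613,.109),.090,.105,.05)); print('fix',lid(P,(.613,-.0),.090,.105,.06))
go(494,343,10,77)
```

```text
top amp {'n': 572, 'c': [615.7, 48.3], 'mean': [615.2, 48.1, 76.3], 'size': [62.4, 80.1], 'yaw': np.float32(3.3)}
caul {'n': 86, 'c': [611.6, 110.3], 'mean': [611.3, 109.9, 98.1], 'size': [11.1, 60.1], 'yaw': np.float32(-85.3)}
fix {'n': 92, 'c': [618.6, -4.0], 'mean': [618.3, -4.0, 98.6], 'size': [11.9, 59.2], 'yaw': np.float32(-86.4)}Traceback (most recent call last):
  File "<stdin>", line 4, in <module>
  File "h.py", line 15, in lid
    k=1+np.argmax(st[1:,4]); q=P[l==k]
        ~~~~~~~~~^^^^^^^^^^
    return _wrapfunc(a, 'argmax', axis=axis, out=out, **kwds)
    return bound(*args, **kwds)
ValueError: attempt to get argmax of an empty sequence
```

Run:
```python
from h import *
go(494,342.3,12,77)
```

```text
clock 8.95 tcp [493.1, 340.1, 127.1] psi 77.3 tilt 0.09 w 90.8 grip 0.0 F [0.2, 0.4, 0.5]
offset [0.0058, 0.0005, 0.2877] spin 0.0009
```

>>> {"op": "drive_tool", "data": {
  "targets": [
    {"offset": [0.005, 0.0, 0.1], "spin": 0, "gripper": 91},
    {"offset": [0.005, 0, 0.2], "spin": 0, "gripper": 91},
    {"offset": [0.005, 0, 0.26], "spin": 0, "gripper": 91},
    {"offset": [0.005, 0, 0.287], "spin": 0.001, "gripper": 91},
    {"offset": [0.005, 0, 0.287], "spin": 0.001, "gripper": 91}
  ]
}}

```text
clock: 9.45
tool_pos: [0.4921, 0.3418, 0.0107]
ee_rot: [0.0, 0.783, 0.622, -0.001]
force: [-0.8, -0.9, 0.7]
gripper_width: 0.0911
grasp_force: 0.0
```

>>> {"op": "drive_tool", "data": {
  "targets": [
    {"offset": [0, 0, 0], "spin": 0, "gripper": 70},
    {"offset": [0, 0, 0], "spin": 0, "gripper": 50},
    {"offset": [0, 0, 0], "spin": 0, "gripper": 50},
    {"offset": [0, 0, 0], "spin": 0, "gripper": 50},
    {"offset": [0, 0, 0], "spin": 0, "gripper": 50}
  ],
  "squeeze": 15
}}

```text
clock: 9.95
tool_pos: [0.4932, 0.3438, 0.0129]
ee_rot: [0.001, 0.782, 0.623, 0.001]
force: [1.3, -1.4, 5.2]
gripper_width: 0.0618
grasp_force: 15.0
```

Run:
```python
from h import *
go(494,342.3,200,77)
```

```text
clock 9.95 tcp [493.2, 343.8, 12.9] psi 77.1 tilt 0.17 w 61.8 grip 15.0 F [1.3, -1.4, 5.2]
offset [-0.0026, 0.0041, -0.4678] spin 0.0003
```

>>> {"op": "drive_tool", "data": {
  "targets": [
    {"offset": [0, 0, -0.1], "spin": 0, "gripper": 50},
    {"offset": [0, 0, -0.22], "spin": 0, "gripper": 50},
    {"offset": [0, 0, -0.34], "spin": 0, "gripper": 50},
    {"offset": [0, 0, -0.44], "spin": 0, "gripper": 50},
    {"offset": [0, 0, -0.467], "spin": 0, "gripper": 50}
  ],
  "squeeze": 20
}}

```text
clock: 10.45
tool_pos: [0.4927, 0.3455, 0.2028]
ee_rot: [0.0, 0.782, 0.624, 0.003]
force: [0.5, 0.4, -4.0]
gripper_width: 0.062
grasp_force: 20.0
```

Run:
```python
from h import *
go(617.4,49.2,200,92.8)
```

```text
clock 10.45 tcp [492.7, 345.5, 202.8] psi 77.2 tilt 0.37 w 62.0 grip 20.0 F [0.5, 0.4, -4.0]
offset [-0.653, 0.4686, 0.006] spin -0.0434
```

>>> {"op": "drive_tool", "data": {
  "targets": [
    {"offset": [-0.08, 0.057, 0.0], "spin": -0.005, "gripper": 50},
    {"offset": [-0.17, 0.12, 0.0], "spin": -0.012, "gripper": 50},
    {"offset": [-0.26, 0.187, 0.0], "spin": -0.02, "gripper": 50},
    {"offset": [-0.35, 0.25, 0.0], "spin": -0.03, "gripper": 50},
    {"offset": [-0.44, 0.316, 0.0], "spin": -0.0434, "gripper": 50}
  ]
}}

```text
clock: 10.95
tool_pos: [0.5745, 0.1417, 0.1964]
ee_rot: [-0.001, 0.689, 0.725, -0.001]
force: [1.1, 1.4, -3.6]
gripper_width: 0.062
grasp_force: 20.0
```

Run:
```python
from h import *
go(617.4,49.2,190,92.8)
```

```text
clock 10.95 tcp [574.5, 141.7, 196.4] psi 92.9 tilt 0.19 w 62.0 grip 20.0 F [1.1, 1.4, -3.6]
offset [-0.2364, 0.0953, 0.016] spin 0.0004
```

>>> {"op": "drive_tool", "data": {
  "targets": [
    {"offset": [-0.08, 0.032, 0.0], "spin": 0, "gripper": 50},
    {"offset": [-0.15, 0.06, 0.0], "spin": 0, "gripper": 50},
    {"offset": [-0.21, 0.085, 0.01], "spin": 0, "gripper": 50},
    {"offset": [-0.236, 0.095, 0.016], "spin": 0, "gripper": 50},
    {"offset": [-0.236, 0.095, 0.016], "spin": 0, "gripper": 50}
  ]
}}

```text
clock: 11.45
tool_pos: [0.6172, 0.049, 0.1898]
ee_rot: [-0.001, 0.691, 0.723, -0.001]
force: [-0.4, -0.1, -4.3]
gripper_width: 0.0617
grasp_force: 20.0
```

>>> {"op": "drive_tool", "data": {
  "targets": [
    {"offset": [0, 0, 0], "spin": 0, "gripper": 50},
    {"offset": [0, 0, 0], "spin": 0, "gripper": 50},
    {"offset": [0, 0, 0], "spin": 0, "gripper": 50}
  ]
}}

```text
clock: 11.75
tool_pos: [0.6175, 0.0535, 0.1923]
ee_rot: [-0.0, 0.689, 0.725, 0.0]
force: [-0.3, 0.6, -4.0]
gripper_width: 0.062
grasp_force: 20.0
```

Run:
```python
from h import *
go(617.4,49.2,97,92.8)
```

```text
clock 11.75 tcp [617.5, 53.5, 192.3] psi 92.9 tilt 0.04 w 62.0 grip 20.0 F [-0.3, 0.6, -4.0]
offset [-0.0107, -0.001, 0.2383] spin 0.0004
```

>>> {"op": "drive_tool", "data": {
  "targets": [
    {"offset": [-0.008, 0, 0.08], "spin": 0, "gripper": 50},
    {"offset": [-0.008, 0, 0.15], "spin": 0, "gripper": 50},
    {"offset": [-0.008, 0, 0.2], "spin": 0, "gripper": 50},
    {"offset": [-0.008, 0, 0.223], "spin": 0, "gripper": 50},
    {"offset": [-0.008, 0, 0.223], "spin": 0, "gripper": 50}
  ]
}}

```text
clock: 12.25
tool_pos: [0.6172, 0.0487, 0.1018]
ee_rot: [-0.001, 0.69, 0.724, -0.001]
force: [0.1, -0.7, -2.8]
gripper_width: 0.0621
grasp_force: 20.0
```

>>> {"op": "drive_tool", "data": {
  "targets": [
    {"offset": [0, 0, 0], "spin": 0, "gripper": 50},
    {"offset": [0, 0, 0], "spin": 0, "gripper": 50},
    {"offset": [0, 0, 0], "spin": 0, "gripper": 50},
    {"offset": [0, 0, 0], "spin": 0, "gripper": 50}
  ]
}}

```text
clock: 12.65
tool_pos: [0.6187, 0.0481, 0.1036]
ee_rot: [0.001, 0.69, 0.724, 0.0]
force: [-0.4, -0.6, -3.9]
gripper_width: 0.062
grasp_force: 20.0
```

Run:
```python
from h import *
go(617.4,49.2,89,92.8)
```

```text
clock 12.65 tcp [618.7, 48.1, 103.6] psi 92.7 tilt 0.08 w 62.0 grip 20.0 F [-0.4, -0.6, -3.9]
offset [0.003, -0.0033, 0.0366] spin -0.0002
```

>>> {"op": "drive_tool", "data": {
  "targets": [
    {"offset": [0.002, -0.0033, 0.012], "spin": 0, "gripper": 50},
    {"offset": [0.002, -0.0033, 0.022], "spin": 0, "gripper": 50},
    {"offset": [0.002, -0.0033, 0.028], "spin": 0, "gripper": 50},
    {"offset": [0.002, -0.0033, 0.031], "spin": 0, "gripper": 50},
    {"offset": [0.002, -0.0033, 0.034], "spin": 0, "gripper": 50}
  ]
}}

```text
clock: 13.15
tool_pos: [0.6168, 0.0489, 0.0889]
ee_rot: [-0.0, 0.69, 0.724, -0.0]
force: [-1.3, -0.8, 3.4]
gripper_width: 0.0615
grasp_force: 20.0
```

>>> {"op": "drive_tool", "data": {
  "targets": [
    {"offset": [0, 0, 0.002], "spin": 0, "gripper": 50},
    {"offset": [0, 0, 0.003], "spin": 0, "gripper": 50},
    {"offset": [0, 0, 0.003], "spin": 0, "gripper": 50}
  ]
}}

```text
clock: 13.45
tool_pos: [0.6169, 0.0488, 0.0889]
ee_rot: [0.0, 0.69, 0.724, -0.0]
force: [-4.3, -1.3, 5.2]
gripper_width: 0.0616
grasp_force: 20.0
```

Run:
```python
from h import *
go(617.4,49.2,89,92.8)
```

```text
clock 13.45 tcp [616.9, 48.8, 88.9] psi 92.8 tilt 0.04 w 61.6 grip 20.0 F [-4.3, -1.3, 5.2]
offset [0.0008, 0.0013, -0.0002] spin -0.0001
```

Contact made; release and lift, moving back toward the handle side.

>>> {"op": "drive_tool", "data": {
  "targets": [
    {"offset": [0, 0, 0], "spin": 0, "gripper": 66},
    {"offset": [0, 0, 0], "spin": 0, "gripper": 80},
    {"offset": [0, 0, 0], "spin": 0, "gripper": 84},
    {"offset": [0, 0, 0], "spin": 0, "gripper": 84},
    {"offset": [0, 0, -0.02], "spin": 0, "gripper": 84}
  ]
}}

```text
clock: 13.95
tool_pos: [0.616, 0.0486, 0.0952]
ee_rot: [-0.001, 0.69, 0.724, -0.001]
force: [-0.7, -0.2, 0.4]
gripper_width: 0.0838
grasp_force: 0.0
```

>>> {"op": "drive_tool", "data": {
  "targets": [
    {"offset": [0, 0, -0.1], "spin": 0, "gripper": 91},
    {"offset": [0, 0, -0.2], "spin": 0, "gripper": 91},
    {"offset": [0, -0.1, -0.24], "spin": 0.02, "gripper": 91},
    {"offset": [-0.05, -0.2, -0.24], "spin": 0.04, "gripper": 91},
    {"offset": [-0.15, -0.3, -0.24], "spin": 0.06, "gripper": 91}
  ]
}}

```text
clock: 14.45
tool_pos: [0.5033, -0.0093, 0.1933]
ee_rot: [0.0, 0.813, 0.582, 0.001]
force: [0.6, -0.6, 0.4]
gripper_width: 0.0913
grasp_force: 0.0
```

Run:
```python
from h import *
go(482,-100,200,3.75)
```

```text
clock 14.45 tcp [503.3, -9.3, 193.3] psi 71.2 tilt 0.14 w 91.3 grip 0.0 F [0.6, -0.6, 0.4]
offset [-0.2317, 0.0228, -0.017] spin 0.1873
```

>>> {"op": "drive_tool", "data": {
  "targets": [
    {"offset": [-0.06, 0.006, 0], "spin": 0.0235, "gripper": 91},
    {"offset": [-0.12, 0.012, 0], "spin": 0.047, "gripper": 91},
    {"offset": [-0.18, 0.018, 0], "spin": 0.07, "gripper": 91},
    {"offset": [-0.23, 0.022, 0], "spin": 0.094, "gripper": 91},
    {"offset": [-0.23, 0.022, 0], "spin": 0.117, "gripper": 91}
  ]
}}

```text
clock: 14.95
tool_pos: [0.4822, -0.1053, 0.1925]
ee_rot: [0.001, 0.969, 0.245, -0.0]
force: [0.2, 0.0, -0.8]
gripper_width: 0.0913
grasp_force: 0.0
```

Run:
```python
from h import *
im=eyes.get_image('top'); np.savez('top3.npz',**im); P=cloud(im); cv2.imwrite('pics/top3.png',im['pixels'])
print('ctl',lid(P,(.617,.047),.102,.122,.055))
im=eyes.get_image('side'); np.savez('side3.npz',**im);cv2.imwrite('pics/side3.png',im['pixels'])
a=cv2.resize(cv2.imread('pics/side3.png')[170:280,220:370],None,fx=4,fy=4,interpolation=cv2.INTER_CUBIC); cv2.imwrite('pics/s3c.png',a)
go(479.4,-94.8,90,3.75)
```

```text
ctl {'n': 607, 'c': [615.5, 47.6], 'mean': [614.3, 48.1, 109.7], 'size': [63.1, 79.8], 'yaw': np.float32(3.6)}
clock 15.05 tcp [483.0, -102.5, 192.6] psi 28.9 tilt 0.06 w 91.2 grip 0.0 F [-0.2, -0.1, -1.2]
offset [0.0013, -0.0215, 0.2566] spin 0.0698
```

View pics/s3c.png

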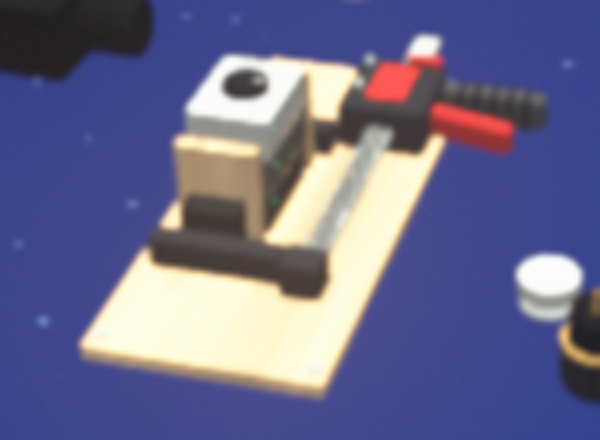

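The column stands aligned: control on amp on supply at crop (250,150), with the front edges in one line. The red trigger sits at (475,125) and the dark handle at (500,105), both free.

>>> {"op": "drive_tool", "data": {
  "targets": [
    {"offset": [0.001, -0.021, 0.06], "spin": 0.023, "gripper": 91},
    {"offset": [0.001, -0.021, 0.12], "spin": 0.046, "gripper": 91},
    {"offset": [0.001, -0.021, 0.18], "spin": 0.07, "gripper": 91},
    {"offset": [0.001, -0.021, 0.2], "spin": 0.07, "gripper": 91},
    {"offset": [0.001, -0.021, 0.2], "spin": 0.07, "gripper": 91}
  ]
}}

```text
clock: 15.55
tool_pos: [0.4786, -0.0934, 0.1113]
ee_rot: [-0.001, 0.999, 0.037, -0.001]
force: [0.1, 0.2, 0.4]
gripper_width: 0.0911
grasp_force: 0.0
```

>>> {"op": "drive_tool", "data": {
  "targets": [
    {"offset": [0, 0, 0], "spin": 0, "gripper": 91},
    {"offset": [0, 0, 0], "spin": 0, "gripper": 91}
  ]
}}

```text
clock: 15.75
tool_pos: [0.4803, -0.0944, 0.1132]
ee_rot: [0.0, 0.999, 0.035, 0.001]
force: [0.5, -0.0, 1.5]
gripper_width: 0.091
grasp_force: 0.0
```

Run:
```python
from h import *
P=cloud(dict(np.load('top0.npz')))*1000
# clamp frame
a=np.radians(3.75); M=np.array([[np.cos(a),np.sin(a)],[-np.sin(a),np.cos(a)]])
Q=(P[...,:2]-[540.7,41.5])@M.T
m=(abs(Q[...,0]+70)<8)&(Q[...,1]>-190)&(Q[...,1]<-60)&(P[...,2]>30)&(P[...,2]<60)
print(sorted(Q[...,1][m].round(0).tolist()))
go(479.4,-94.8,18,3.75)
```

```text
[-149.0, -149.0, -148.0, -146.0, -146.0, -146.0, -145.0, -145.0, -143.0, -143.0, -142.0, -142.0, -142.0, -140.0, -140.0, -139.0, -139.0, -139.0, -137.0, -137.0, -137.0, -136.0, -136.0, -134.0, -134.0, -134.0, -134.0, -133.0, -131.0, -131.0, -131.0, -131.0, -130.0, -129.0, -129.0, -129.0, -128.0, -128.0, -108.0, -108.0, -107.0, -104.0, -104.0, -104.0, -104.0, -104.0, -102.0, -101.0, -101.0, -101.0, -100.0, -99.0, -99.0, -98.0, -98.0, -98.0, -96.0, -95.0, -95.0, -95.0, -95.0, -93.0, -93.0, -92.0, -92.0, -91.0]
clock 15.75 tcp [480.3, -94.4, 113.2] psi 4.0 tilt 0.12 w 91.0 grip 0.0 F [0.5, -0.0, 1.5]
offset [-0.0027, 0.0008, 0.2379] spin 0.0007
```

>>> {"op": "drive_tool", "data": {
  "targets": [
    {"offset": [-0.002, 0.001, 0.08], "spin": 0, "gripper": 91},
    {"offset": [-0.002, 0.001, 0.15], "spin": 0, "gripper": 91},
    {"offset": [-0.002, 0.001, 0.2], "spin": 0, "gripper": 91},
    {"offset": [-0.002, 0.001, 0.235], "spin": 0, "gripper": 91},
    {"offset": [-0.002, 0.001, 0.235], "spin": 0, "gripper": 91}
  ]
}}

```text
clock: 16.25
tool_pos: [0.4777, -0.0947, 0.0171]
ee_rot: [-0.0, 0.999, 0.034, -0.001]
force: [0.8, 0.5, -0.5]
gripper_width: 0.0915
grasp_force: 0.0
```

>>> {"op": "drive_tool", "data": {
  "targets": [
    {"offset": [0, 0, 0], "spin": 0, "gripper": 91},
    {"offset": [0, 0, 0], "spin": 0, "gripper": 60},
    {"offset": [0, 0, 0], "spin": 0, "gripper": 40},
    {"offset": [0, 0, 0], "spin": 0, "gripper": 30},
    {"offset": [0, 0, 0], "spin": 0, "gripper": 30}
  ],
  "squeeze": 15
}}

```text
clock: 16.75
tool_pos: [0.4786, -0.0939, 0.0185]
ee_rot: [-0.0, 0.999, 0.034, 0.0]
force: [-0.7, 4.6, 2.3]
gripper_width: 0.0636
grasp_force: 1.9
```

>>> {"op": "drive_tool", "data": {
  "targets": [
    {"offset": [0, 0, 0], "spin": 0, "gripper": 30},
    {"offset": [0, 0, 0], "spin": 0, "gripper": 30},
    {"offset": [0, 0, 0], "spin": 0, "gripper": 30}
  ]
}}

```text
clock: 17.05
tool_pos: [0.4785, -0.0945, 0.0181]
ee_rot: [-0.0, 0.999, 0.034, 0.0]
force: [-0.2, 5.1, 3.4]
gripper_width: 0.0398
grasp_force: 2.4
```

Run:
```python
from h import *
go(479.4,-94.8,18,3.75)
im=eyes.get_image('top'); np.savez('top4.npz',**im); P=cloud(im)
print('caul',lid(P,(.613,.107),.088,.102,.05));
```

```text
clock 17.05 tcp [478.5, -94.5, 18.1] psi 3.8 tilt 0.02 w 39.8 grip 2.4 F [-0.2, 5.1, 3.4]
offset [0.0022, 0.0008, 0.0002] spin 0.0003
caul {'n': 81, 'c': [611.9, 104.5], 'mean': [612.3, 104.3, 97.8], 'size': [10.9, 59.0], 'yaw': np.float32(-86.4)}
```

>>> {"op": "drive_tool", "data": {
  "targets": [
    {"offset": [0, 0, 0], "spin": 0, "gripper": 30},
    {"offset": [0, 0, 0], "spin": 0, "gripper": 30},
    {"offset": [0, 0, 0], "spin": 0, "gripper": 84},
    {"offset": [0, 0, 0], "spin": 0, "gripper": 84},
    {"offset": [0, 0, 0], "spin": 0, "gripper": 84}
  ]
}}

```text
clock: 17.6
tool_pos: [0.4785, -0.0955, 0.018]
ee_rot: [0.0, 0.999, 0.033, 0.0]
force: [-0.2, 2.4, 1.3]
gripper_width: 0.0544
grasp_force: 1.0
```

>>> {"op": "drive_tool", "data": {
  "targets": [
    {"offset": [0, 0, 0], "spin": 0, "gripper": 84},
    {"offset": [0, 0, 0], "spin": 0, "gripper": 84},
    {"offset": [0, 0, 0], "spin": 0, "gripper": 84},
    {"offset": [0, 0, 0], "spin": 0, "gripper": 84},
    {"offset": [0, 0, 0], "spin": 0, "gripper": 84}
  ]
}}

```text
clock: 18.1
tool_pos: [0.4786, -0.095, 0.0181]
ee_rot: [0.0, 0.999, 0.033, 0.0]
force: [1.4, 2.4, 0.3]
gripper_width: 0.0838
grasp_force: 0.9
```

```bash
cat >> h.py <<'E'
def chk():
    go(479.4,-94.8,18,3.75)
    im=eyes.get_image('top'); P=cloud(im); a=np.radians(3.75); M=np.array([[np.cos(a),np.sin(a)],[-np.sin(a),np.cos(a)]])
    for n,c,z0,z1,r in [('caul',(.613,.100),.088,.102,.06),('ctl',(.617,.045),.104,.122,.055),('fix',(.618,-.004),.09,.102,.04)]:
        try:
            if n=='caul':
                Q=(P[...,:2]*1000-[540.7,41.5])@M.T
                m=(P[...,2]>.088)&(P[...,2]<.103)&(abs(Q[...,0]-75)<35)&(Q[...,1]>32)&(Q[...,1]<75)
                q=Q[m]; print('caul y range',np.percentile(q[:,1],[2,98]).round(1),'mean',q.mean(0).round(1),len(q)); continue
            d=lid(P,c,z0,z1,r); print(n,d['size'],d['yaw'],'clamp xy',(M@(np.array(d['c'])-[540.7,41.5])).round(1))
        except Exception as e: print(n,e)
E
python3 -c "
from h import *
chk()"
```

```text
clock 18.1 tcp [478.6, -95.0, 18.1] psi 3.8 tilt 0.02 w 83.8 grip 0.9 F [1.4, 2.4, 0.3]
offset [0.0019, -0.0003, 0.0001] spin 0.0002
caul y range [38.1 64. ] mean [73.5 57.5] 88
ctl [62.1, 79.8] 2.2 clamp xy [74.8  1.8]
fix [11.9, 60.5] -86.5 clamp xy [ 75.4 -50.5]
```

>>> {"op": "drive_tool", "data": {
  "targets": [
    {"offset": [0, 0, 0], "spin": 0, "gripper": 91},
    {"offset": [0, 0, 0], "spin": 0, "gripper": 91},
    {"offset": [0, 0, 0], "spin": 0, "gripper": 30},
    {"offset": [0, 0, 0], "spin": 0, "gripper": 30},
    {"offset": [0, 0, 0], "spin": 0, "gripper": 30}
  ]
}}

```text
clock: 18.65
tool_pos: [0.4772, -0.0938, 0.0176]
ee_rot: [-0.001, 0.999, 0.034, -0.001]
force: [-2.5, 4.3, -0.1]
gripper_width: 0.0715
grasp_force: 1.7
```

>>> {"op": "drive_tool", "data": {
  "targets": [
    {"offset": [0, 0, 0], "spin": 0, "gripper": 30},
    {"offset": [0, 0, 0], "spin": 0, "gripper": 30},
    {"offset": [0, 0, 0], "spin": 0, "gripper": 30},
    {"offset": [0, 0, 0], "spin": 0, "gripper": 30},
    {"offset": [0, 0, 0], "spin": 0, "gripper": 30}
  ]
}}

```text
clock: 19.15
tool_pos: [0.4777, -0.0947, 0.0177]
ee_rot: [-0.0, 0.999, 0.033, -0.001]
force: [-4.1, 4.0, -0.2]
gripper_width: 0.0356
grasp_force: 15.0
```

>>> {"op": "drive_tool", "data": {
  "targets": [
    {"offset": [0, 0, 0], "spin": 0, "gripper": 30},
    {"offset": [0, 0, 0], "spin": 0, "gripper": 91},
    {"offset": [0, 0, 0], "spin": 0, "gripper": 91},
    {"offset": [0, 0, 0], "spin": 0, "gripper": 91},
    {"offset": [0, 0, 0], "spin": 0, "gripper": 91}
  ]
}}

```text
clock: 19.65
tool_pos: [0.4792, -0.0953, 0.0183]
ee_rot: [0.0, 0.999, 0.033, 0.001]
force: [-0.5, 2.1, -1.4]
gripper_width: 0.0629
grasp_force: 0.9
```

>>> {"op": "drive_tool", "data": {
  "targets": [
    {"offset": [0, 0, 0], "spin": 0, "gripper": 91},
    {"offset": [0, 0, 0], "spin": 0, "gripper": 91},
    {"offset": [0, 0, 0], "spin": 0, "gripper": 91},
    {"offset": [0, 0, 0], "spin": 0, "gripper": 91},
    {"offset": [0, 0, 0], "spin": 0, "gripper": 91}
  ]
}}

```text
clock: 20.15
tool_pos: [0.4782, -0.0954, 0.018]
ee_rot: [0.0, 0.999, 0.033, -0.0]
force: [0.7, 0.9, -0.6]
gripper_width: 0.0909
grasp_force: 0.0
```

```bash
python3 -c "
from h import *
chk()"
```

```text
clock 20.15 tcp [478.2, -95.4, 18.0] psi 3.8 tilt 0.04 w 90.9 grip 0.0 F [0.7, 0.9, -0.6]
offset [0.0031, -0.0013, 0.0] spin 0.0002
caul y range [38.2 58.9] mean [72.7 52.9] 89
ctl [62.1, 79.9] 0.9 clamp xy [74.2  2.6]
fix [11.9, 59.7] -86.4 clamp xy [ 74.7 -50.5]
```

>>> {"op": "drive_tool", "data": {
  "targets": [
    {"offset": [0, 0, 0], "spin": 0, "gripper": 30},
    {"offset": [0, 0, 0], "spin": 0, "gripper": 30},
    {"offset": [0, 0, 0], "spin": 0, "gripper": 30},
    {"offset": [0, 0, 0], "spin": 0, "gripper": 30},
    {"offset": [0, 0, 0], "spin": 0, "gripper": 30}
  ]
}}

```text
clock: 20.7
tool_pos: [0.4774, -0.094, 0.0177]
ee_rot: [-0.0, 0.999, 0.034, -0.001]
force: [-3.0, 3.5, 1.5]
gripper_width: 0.0555
grasp_force: 1.8
```

>>> {"op": "drive_tool", "data": {
  "targets": [
    {"offset": [0, 0, 0], "spin": 0, "gripper": 30},
    {"offset": [0, 0, 0], "spin": 0, "gripper": 30},
    {"offset": [0, 0, 0], "spin": 0, "gripper": 30},
    {"offset": [0, 0, 0], "spin": 0, "gripper": 30},
    {"offset": [0, 0, 0], "spin": 0, "gripper": 91}
  ]
}}

```text
clock: 21.2
tool_pos: [0.4782, -0.0948, 0.0178]
ee_rot: [-0.0, 0.999, 0.033, -0.0]
force: [-2.3, 2.3, 0.0]
gripper_width: 0.0392
grasp_force: 1.3
```

>>> {"op": "drive_tool", "data": {
  "targets": [
    {"offset": [0, 0, 0], "spin": 0, "gripper": 91},
    {"offset": [0, 0, 0], "spin": 0, "gripper": 91},
    {"offset": [0, 0, 0], "spin": 0, "gripper": 91},
    {"offset": [0, 0, 0], "spin": 0, "gripper": 91},
    {"offset": [0, 0, 0], "spin": 0, "gripper": 91}
  ]
}}

```text
clock: 21.7
tool_pos: [0.4798, -0.095, 0.0184]
ee_rot: [0.0, 0.999, 0.033, 0.001]
force: [2.1, 2.5, -1.0]
gripper_width: 0.0792
grasp_force: 1.0
```

>>> {"op": "drive_tool", "data": {
  "targets": [
    {"offset": [0, 0, 0], "spin": 0, "gripper": 91},
    {"offset": [0, 0, 0], "spin": 0, "gripper": 91},
    {"offset": [0, 0, 0], "spin": 0, "gripper": 91}
  ]
}}

```text
clock: 22.0
tool_pos: [0.4782, -0.0954, 0.018]
ee_rot: [0.0, 0.999, 0.033, -0.0]
force: [-0.6, 0.1, 0.2]
gripper_width: 0.0911
grasp_force: 0.0
```

```bash
python3 -c "
from h import *
chk()"
```

```text
clock 22.0 tcp [478.2, -95.4, 18.0] psi 3.8 tilt 0.04 w 91.1 grip 0.0 F [-0.6, 0.1, 0.2]
offset [0.0031, -0.0013, 0.0001] spin 0.0002
caul y range [38. 54.] mean [73.2 48.1] 87
ctl [62.4, 80.0] 0.8 clamp xy [74.1  2.6]
fix [11.8, 59.8] -86.4 clamp xy [ 75.1 -50.5]
```

>>> {"op": "drive_tool", "data": {
  "targets": [
    {"offset": [0, 0, 0], "spin": 0, "gripper": 30},
    {"offset": [0, 0, 0], "spin": 0, "gripper": 30},
    {"offset": [0, 0, 0], "spin": 0, "gripper": 30},
    {"offset": [0, 0, 0], "spin": 0, "gripper": 30},
    {"offset": [0, 0, 0], "spin": 0, "gripper": 30}
  ]
}}

```text
clock: 22.55
tool_pos: [0.4772, -0.0936, 0.0176]
ee_rot: [-0.001, 0.999, 0.034, -0.001]
force: [-4.6, 5.8, 1.6]
gripper_width: 0.0554
grasp_force: 2.5
```

>>> {"op": "drive_tool", "data": {
  "targets": [
    {"offset": [0, 0, 0], "spin": 0, "gripper": 30},
    {"offset": [0, 0, 0], "spin": 0, "gripper": 30},
    {"offset": [0, 0, 0], "spin": 0, "gripper": 30},
    {"offset": [0, 0, 0], "spin": 0, "gripper": 30},
    {"offset": [0, 0, 0], "spin": 0, "gripper": 91}
  ]
}}

```text
clock: 23.05
tool_pos: [0.4778, -0.0944, 0.0177]
ee_rot: [-0.0, 0.999, 0.034, -0.001]
force: [-2.4, 3.2, 0.5]
gripper_width: 0.0396
grasp_force: 1.6
```

>>> {"op": "drive_tool", "data": {
  "targets": [
    {"offset": [0, 0, 0], "spin": 0, "gripper": 91},
    {"offset": [0, 0, 0], "spin": 0, "gripper": 91},
    {"offset": [0, 0, 0], "spin": 0, "gripper": 91},
    {"offset": [0, 0, 0], "spin": 0, "gripper": 91},
    {"offset": [0, 0, 0], "spin": 0, "gripper": 91}
  ]
}}

```text
clock: 23.55
tool_pos: [0.4797, -0.095, 0.0183]
ee_rot: [0.0, 0.999, 0.033, 0.001]
force: [1.1, 1.7, -0.2]
gripper_width: 0.0787
grasp_force: 1.0
```

>>> {"op": "drive_tool", "data": {
  "targets": [
    {"offset": [0, 0, 0], "spin": 0, "gripper": 91},
    {"offset": [0, 0, 0], "spin": 0, "gripper": 91},
    {"offset": [0, 0, 0], "spin": 0, "gripper": 91}
  ]
}}

```text
clock: 23.85
tool_pos: [0.4783, -0.0954, 0.0181]
ee_rot: [0.0, 0.999, 0.033, -0.0]
force: [-0.6, 0.4, -0.4]
gripper_width: 0.0908
grasp_force: 0.0
```

Run:
```python
from h import *
chk()
for c,s in (('side',(slice(170,280),slice(220,370))),('top',(slice(110,220),slice(240,390)))):
    im=eyes.get_image(c)['pixels'][s]; cv2.imwrite(f'pics/{c}5.png',cv2.resize(im,None,fx=3,fy=3,interpolation=cv2.INTER_CUBIC))
a=np.vstack([cv2.imread('pics/side5.png')[:300],cv2.imread('pics/top5.png')[:300]]); cv2.imwrite('pics/both5.png',a)
```

```text
clock 23.85 tcp [478.3, -95.4, 18.1] psi 3.8 tilt 0.04 w 90.8 grip 0.0 F [-0.6, 0.4, -0.4]
offset [0.0029, -0.0013, 0.0001] spin 0.0002
caul y range [37.5 49.1] mean [74.6 43.8] 80
ctl [62.6, 79.8] 3.5 clamp xy [75.3 -1.7]
fix [14.5, 59.8] -89.7 clamp xy [ 75.1 -50.4]
```

View pics/both5.png

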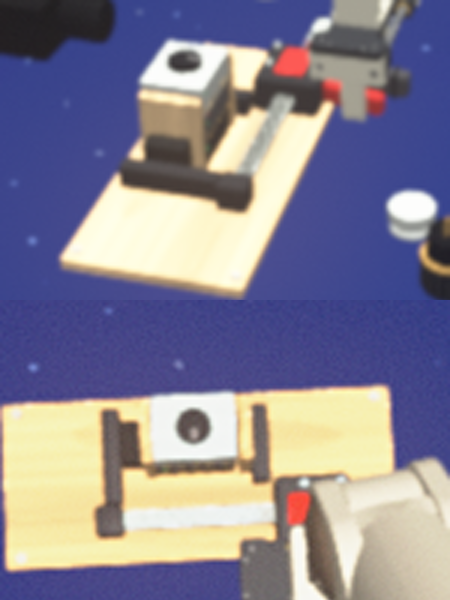

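Side and top views show the column intact and square, with the facing touching it and about 3 mm left to the fixed face. One more full squeeze, then hold.

>>> {"op": "drive_tool", "data": {
  "targets": [
    {"offset": [0, 0, 0], "spin": 0, "gripper": 30},
    {"offset": [0, 0, 0], "spin": 0, "gripper": 30},
    {"offset": [0, 0, 0], "spin": 0, "gripper": 30},
    {"offset": [0, 0, 0], "spin": 0, "gripper": 30},
    {"offset": [0, 0, 0], "spin": 0, "gripper": 30}
  ],
  "squeeze": 22
}}

```text
clock: 24.5
tool_pos: [0.4771, -0.0931, 0.0177]
ee_rot: [-0.001, 0.999, 0.034, -0.001]
force: [-3.2, 5.7, 1.9]
gripper_width: 0.0552
grasp_force: 2.9
```

>>> {"op": "drive_tool", "data": {
  "targets": [
    {"offset": [0, 0, 0], "spin": 0, "gripper": 30},
    {"offset": [0, 0, 0], "spin": 0, "gripper": 30},
    {"offset": [0, 0, 0], "spin": 0, "gripper": 30},
    {"offset": [0, 0, 0], "spin": 0, "gripper": 30},
    {"offset": [0, 0, 0], "spin": 0, "gripper": 30}
  ]
}}

```text
clock: 25.0
tool_pos: [0.4771, -0.0948, 0.0176]
ee_rot: [-0.0, 0.999, 0.033, -0.001]
force: [-4.3, 1.4, 1.3]
gripper_width: 0.0352
grasp_force: 22.0
```

>>> {"op": "drive_tool", "data": {
  "targets": [
    {"offset": [0, 0, 0], "spin": 0, "gripper": 30},
    {"offset": [0, 0, 0], "spin": 0, "gripper": 30},
    {"offset": [0, 0, 0], "spin": 0, "gripper": 30},
    {"offset": [0, 0, 0], "spin": 0, "gripper": 30},
    {"offset": [0, 0, 0], "spin": 0, "gripper": 30}
  ]
}}

```text
clock: 25.5
tool_pos: [0.4771, -0.0948, 0.0176]
ee_rot: [-0.0, 0.999, 0.033, -0.001]
force: [-5.4, 1.4, 1.2]
gripper_width: 0.0349
grasp_force: 22.0
```

Run:
```python
from h import *
chk()
P=cloud(eyes.get_image('top'))*1000; a=np.radians(3.75); M=np.array([[np.cos(a),np.sin(a)],[-np.sin(a),np.cos(a)]])
Q=(P[...,:2]-[540.7,41.5])@M.T
P0=cloud(dict(np.load('top0.npz')))*1000; Q0=(P0[...,:2]-[540.7,41.5])@M.T
for p,q in((P0,Q0),(P,Q)):  # jaw arm top (z 48) near x 20..40
    m=(abs(q[...,0]-25)<12)&(p[...,2]>43)&(p[...,2]<54)&(q[...,1]>30)&(q[...,1]<140)
    y=q[...,1][m]; print('jaw arm',len(y),y.mean().round(2),np.percentile(y,[3,97]).round(1))
```

```text
clock 25.5 tcp [477.1, -94.8, 17.6] psi 3.8 tilt 0.13 w 34.9 grip 22.0 F [-5.4, 1.4, 1.2]
offset [0.0057, 0.0005, -0.0009] spin 0.0002
caul y range [35.9 46.2] mean [74.9 41. ] 79
ctl [63.5, 79.9] 3.8 clamp xy [75.6 -4.5]
fix [12.1, 59.5] -86.9 clamp xy [ 75.1 -50.6]
jaw arm 48 103.55 [ 93.4 116.3]
jaw arm 47 77.2 [69.  86.6]
```

Run:
```python
from h import *
a=np.radians(3.75); M=np.array([[np.cos(a),np.sin(a)],[-np.sin(a),np.cos(a)]])
for c in ('top','side'):
    P=cloud(eyes.get_image(c))*1000; Q=(P[...,:2]-[540.7,41.5])@M.T
    for z0,z1 in((18,40),(50,72),(82,104)):
        m=(Q[...,0]>35)&(Q[...,0]<56)&(abs(Q[...,1]+5)<30)&(P[...,2]>z0)&(P[...,2]<z1)
        x=Q[...,0][m]; print(c,z0,len(x),np.median(x).round(1) if len(x) else '')
```

```text
top 18 21 47.1
top 50 28 45.0
top 82 34 44.8
side 18 39 47.6
side 50 45 45.6
side 82 47 45.4
```

```bash
python3 -c "
from h import *
print(arm.sign_off())"
```

```text
the job is handed in; nothing more can be done
None
```

The job is handed in: the amp and control cases are stacked squarely on the supply (within about 2 mm), and the clamp was pumped to a nip with the pad pressed in about 3 mm by camera measurement. Handle and trigger are held together at 22 N, and no verdict came back.

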